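# Load the insectary microscope's shuttle from the pot carousel

## Task

Pinch the latch tab on the shuttle's grip and slide the tray fully out from under the microscope to its loading place. Turn the carousel by its knob to bring each tall specimen pot to the opening in the cover, and stand every tall pot and the steel scale block upright in the tray, one to a bay, leaving the squat pots in the carousel and the rest of the bench alone. When all are aboard, pinch the tab again and slide the loaded tray fully home under the microscope until it is latched there.

Things in the scene. Friction and masses are not known exactly. Their poses are not given: they have to be found in the camera images.
- pot1_mid (a point): Tall specimen pot, 52 mm high in all. Body 34 mm across on a wide round foot 46 mm across and 6 mm thick; white with a grey lid band, about 60 g. Point: on its axis, half-way up; z up along the axis. Starts in one of the carousel's compartments; may be absent (None).
- pot2_mid (a point): Tall specimen pot, 52 mm high in all. Body 34 mm across on a wide round foot 46 mm across and 6 mm thick; white with a grey lid band, about 60 g. Point: on its axis, half-way up; z up along the axis. Starts in one of the carousel's compartments; may be absent (None).
- pot3_mid (a point): Tall specimen pot, 52 mm high in all. Body 34 mm across on a wide round foot 46 mm across and 6 mm thick; white with a grey lid band, about 60 g. Point: on its axis, half-way up; z up along the axis. Starts in one of the carousel's compartments; may be absent (None).
- pot4_mid (a point): Tall specimen pot, 52 mm high in all. Body 34 mm across on a wide round foot 46 mm across and 6 mm thick; white with a grey lid band, about 60 g. Point: on its axis, half-way up; z up along the axis. Starts in one of the carousel's compartments; may be absent (None).
- squat1_mid (a point): Squat pot, 28 mm high in all, not wanted; stays in the carousel. Body 34 mm across on a wide round foot 46 mm across and 6 mm thick; white with a grey lid band, about 60 g. Point: on its axis, half-way up; z up along the axis. 
- squat2_mid (a point): Squat pot, 28 mm high in all, not wanted; stays in the carousel. Body 34 mm across on a wide round foot 46 mm across and 6 mm thick; white with a grey lid band, about 60 g. Point: on its axis, half-way up; z up along the axis. 
- block_mid (a point): Scale block: plain steel block 36 x 36 mm, 24 mm high, 150 g, with short black lines on its top; starts on the bench to the right. Point: its centre; z up, x and y square to its sides.
- window (a point): Centre of the opening in the carousel's fixed clear cover. The opening is 130 mm wide (y) and runs from 43 mm behind this point (+x) to the open front edge (-x, towards the robot). The turntable's axis is 88 mm from this point along +x. z up. Point at the middle of the cover's thickness, 86 mm above the bench.
- carousel: Fixed base and cover of the carousel, origin on the bench on the turntable's axis, axes as the window's. The cover is a clear plate 4 mm thick, top 88 mm above the bench, some 250 mm square on four corner posts; pots can be lifted out only through its opening.
- knob (a point): Bar knob on the turntable's axis, above the cover: 52 mm long along its x, 14 mm thick along its y, 32 mm high, its top 124 mm above the bench. Point: its centre, 108 mm above the bench; its axes turn with the turntable.
- turntable (a joint): Turntable's angle, rad, growing anticlockwise from above, 0 at the start; turns without end, friction 0.05 N m, stays where left. 250 mm across, floor 24 mm above the bench, six compartments of 60 degrees between walls 12 mm and a rim 10 mm high over the floor, the first centred on the knob's +x. Pots stand about 88 mm from the axis and ride round.
- tray (a point): Centre of the shuttle's tray, at its inner floor, 19 mm above the bench. Tray 130 x 130 mm, walls 3 mm thick rising 11 mm over the floor and one cross wall each way, so four bays of about 60 mm, centred 32 mm from this point along x and along y. Axes: x away from the robot, y the way the shuttle slides out, z up. Moves with the shuttle.
- grip (a point): The shuttle's grip: an upright black block and, on its robot side, a steel latch tab parallel to it, each 30 mm wide along y, tops 76 mm above the bench, together 30 mm thick along x (24 mm with the tab pressed). Point: midway between their outer faces, 58 mm above the bench; axes as the tray's. Pinch both together along x from above to unlatch.
- bar (a point): Fixed notched bar that the tab's tooth locks into, running along y just beyond the tab on the robot's side, from 4 mm beyond the tab's face, 13 mm thick. Point: middle of its top, 28 mm above the bench.
- shuttle (a joint): Shuttle's place, m: 0 = tray under the microscope (starts here), 0.16 = fully out along the tray's +y (to the left), the loading place. Latched at each end, with up to 2 mm of play, unless the tab is pressed; friction 1 N.
- tab (a joint): Latch tab, m: 0 = sprung out, 0.006 = fully pressed towards the block (8 N). It unlatches above 0.004; between the notches a released tab stays about 0.004 pressed, and it springs back out in a notch.
- station: Fixed microscope stand: its origin is on the bench below the lens. The camera head with its black ring light (68 mm across) hangs above the tray when the shuttle is in, its lower end 130 mm above the bench, and its steel column stands 125 mm beyond. Axes as the tray's.
- dropper: Amber dropper bottle, 34 mm across, 85 mm high; a bystander behind the carousel and tray, leave alone. Origin: centre of its base.
- jar: Glass jar 68 mm across, 80 mm high; a bystander left of the carousel, leave alone. Origin: centre of its base.
- dishes: Stack of clear dishes 94 mm across, 39 mm high; a bystander left of the carousel, leave alone. Origin: centre of its base.
- tally: Steel tally counter 44 mm across, 32 mm high; a bystander behind the tray, leave alone. Origin: centre of its base.
- slips: Paper box 60 x 50 x 30 mm; a bystander right of the microscope, leave alone. Origin: centre of its base.
There are look-alikes about, which are no part of the job. What is shaped like the part that bears block_mid but orange is not meant. Leave any orange look-alike of the part that bears pot2_mid alone.

How it is judged:
On the way, in this order (a step that is already met when the one before it is completed fails the run):
1. the shuttle is slid fully out to its loading place (value of joint shuttle above 0.152 m), for 0.2 s.
2. all the tall pots present and the scale block stand in the tray, with the shuttle still out (value of joint shuttle above 0.152 m and x of pot1_mid in the frame of tray between -0.062 and 0.062 m and y of pot1_mid in the frame of tray between -0.062 and 0.062 m and z of pot1_mid in the frame of tray between 0.02 and 0.032 m and angle between each of pot1_mid, pot2_mid, pot3_mid, pot4_mid, block_mid's own z axis and vertical below 0.15 rad and x of pot2_mid in the frame of tray between -0.062 and 0.062 m and y of pot2_mid in the frame of tray between -0.062 and 0.062 m and z of pot2_mid in the frame of tray between 0.02 and 0.032 m and x of pot3_mid in the frame of tray between -0.062 and 0.062 m and y of pot3_mid in the frame of tray between -0.062 and 0.062 m and z of pot3_mid in the frame of tray between 0.02 and 0.032 m and x of pot4_mid in the frame of tray between -0.062 and 0.062 m and y of pot4_mid in the frame of tray between -0.062 and 0.062 m and z of pot4_mid in the frame of tray between 0.02 and 0.032 m and x of block_mid in the frame of tray between -0.062 and 0.062 m and y of block_mid in the frame of tray between -0.062 and 0.062 m and z of block_mid in the frame of tray between 0.006 and 0.018 m and linear speed of each of pot1, pot2, pot3, pot4, block below 0.03 m/s), for 0.3 s.
At the end, for the whole second after the job is handed in: The shuttle is home (within 8 mm of 0) with its tab sprung out (under 2.5 mm); every tall pot present and the scale block stand on the tray's floor inside its walls (centre within 62 mm of the tray's centre each way, height within 6 mm, tilt under 0.15 rad), at rest (value of joint shuttle below 0.008 m and value of joint tab below 0.0025 m and x of pot1_mid in the frame of tray between -0.062 and 0.062 m and y of pot1_mid in the frame of tray between -0.062 and 0.062 m and z of pot1_mid in the frame of tray between 0.02 and 0.032 m and angle between each of pot1_mid, pot2_mid, pot3_mid, pot4_mid, block_mid's own z axis and vertical below 0.15 rad and x of pot2_mid in the frame of tray between -0.062 and 0.062 m and y of pot2_mid in the frame of tray between -0.062 and 0.062 m and z of pot2_mid in the frame of tray between 0.02 and 0.032 m and x of pot3_mid in the frame of tray between -0.062 and 0.062 m and y of pot3_mid in the frame of tray between -0.062 and 0.062 m and z of pot3_mid in the frame of tray between 0.02 and 0.032 m and x of pot4_mid in the frame of tray between -0.062 and 0.062 m and y of pot4_mid in the frame of tray between -0.062 and 0.062 m and z of pot4_mid in the frame of tray between 0.02 and 0.032 m and x of block_mid in the frame of tray between -0.062 and 0.062 m and y of block_mid in the frame of tray between -0.062 and 0.062 m and z of block_mid in the frame of tray between 0.006 and 0.018 m and linear speed of each of pot1, pot2, pot3, pot4, block below 0.03 m/s); the robot touches nothing.
It fails at once if a squat pot leaves the carousel (horizontal distance between any of squat1_mid, squat2_mid and knob above 0.15 m).
It fails at once if something else on the bench is pushed more than 4 cm (distance of any of dropper, jar, dishes, tally, slips from where it was at the start of the episode above 0.04 m).
Of pot1, pot2, pot3, pot4 only 2 to 3 are there at a start; the rules pass over those that are not, and their reading is None.
At some moment in a run one of block may be knocked a few centimetres aside while the robot is not near it.
Once in a run the grip may slacken for a moment while it holds something.
It also fails if it takes over 210 s, if anything falls off the work surface, if the arm or the gripper's body presses on something with over 40 N, if the wrist force passes 120 N, or if a joint passes its speed limit or range.

## Robot

A 7-joint arm with a two-finger parallel gripper is mounted at the origin on the work surface. World frame = base frame: x ahead of the robot, y to its left, z up, the work surface at z = 0. Lengths are in m, angles in rad, forces in N, time in s.
With the tool pointing down it reaches from about 0.425 to 0.925 m from the base axis. Payload 6.8 kg.
Tool frame: the origin (TCP) lies on the front face of the gripper's body, between the roots of the fingers; the fingertips stand 73 mm ahead of it and the grasp point (between the pads) lies 54 mm ahead of it (env.nose_length is the distance from the TCP to the fingertips, in m); z points along the fingers, y is the line along which they close (so a half turn about z gives the same grasp; the last joint's range is limited). The gripper opens to 85 mm and grips with 20 to 120 N. Pads are 22 mm wide; open, the fingers measure 114 mm over their backs; the gripper's body (76 mm by 85 mm) begins 54 mm behind the grasp point. The pads swing forward as they close: fully open they stand 13 mm farther back than shut.
Start: joints at [-1.456, 0.477, 0.022, 1.555, -0.011, 1.109, -0.083], TCP at [0.149, 0.658, 0.304] pointing down, gripper open.
Joint ranges: [-2.96, 2.96], [-0.34, 2.1], [-1.41, 1.46], [0.24, 2.44], [-1.37, 4.51], [0.17, 1.92], [-2.96, 2.96]. Speed limits (rad/s): [2.39, 2.39, 3.14, 3.14, 3.14, 3.14, 3.14].

## Interface

Orientations are given as a unit quaternion [w, x, y, z].
In Python, from cell import env, kin, camera, calibration, job gives the robot as it stands. The module is installed in compiled form; this text tells all that it offers. Calls block until the motion is done:
- env.reach(position, orientation): joint-space move of the TCP to a pose.
- env.movel(position, velocity=0.15, rot=None, stop_force=None): straight line of the TCP; rot=None keeps the orientation; velocity is the mean speed in m/s. With stop_force (N) it stops when the force on the tool has changed by that much, and returns True; else False.
- env.goto_joints(angles): joint-space move.
- env.grip(opening, f_grip=None): finger opening in m; f_grip is the grip in N (None keeps the last); returns when the fingers have stopped.
- env.dwell(seconds).
- kin.inverse_kinematics(position, orientation): joint angles nearest the present ones, or None.
- env.get_state(): the state.
- camera(name): name is "scene" or "top"; returns (picture, depth): 384x512x3 uint8, blue, green, red; 384x512 float32, m along the optical axis (not along the pixel's ray), 0 where there is no reading.
- calibration(name): a dict with "fx", "fy", "cx", "cy" (pixels), "rvec" (rotation vector, rad) and "tvec" (3), from world to camera coordinates, as OpenCV has them. Camera axes: x right, y down, z forward; pixel columns grow to the right and rows downward; lengths in m; the calibration is good to about 2 mm. A picture is of the moment at which its call begins. calibration takes no time and is no camera call.
A pose or a line that the arm cannot do raises env.PlanningError and nothing moves.
- job.job_done(): hands the job in, once; it reports no verdict.
The state is a dict: "time": time; "qpos": joint angles; "joint_velocities": joint speeds; "joint_torque": joint torques, N m; "tcp_pos": TCP position; "orientation": TCP orientation; "force": force on the tool from outside, world axes, zero at the start; "torque": the same for the moment, N m; "opening": finger opening in m.
Only numpy, scipy, OpenCV 4.12 (cv2) and the standard library are available. Lean on these libraries where they do the work, as an engineer would, in place of code of your own. Each camera call takes 0.05 s, during which the arm holds its last target. There are 200 camera calls.

## Working session

There is one attempt and no reset: what is moved stays moved. The work goes in short steps, each a Python script; the robot and the scene stay as the last script left them, time stands still between calls to the robot, and variables do not carry over. Pictures are saved under pics/ and viewed, on a budget of 14 in all, crops included, one or two more only if the job needs it, and the job is handed in when it is done.

```bash
mkdir -p pics; cat > h.py <<'E'
import numpy as np, cv2
from cell import env, kin, camera, calibration, job
def cal(n):
    c=calibration(n); R=cv2.Rodrigues(np.array(c["rvec"],float))[0]; return c,R,np.array(c["tvec"],float).ravel()
def cloud(n,d):
    c,R,t=cal(n); v,u=np.mgrid[:d.shape[0],:d.shape[1]]
    P=np.stack([(u-c["cx"])/c["fx"]*d,(v-c["cy"])/c["fy"]*d,d],-1)
    W=(P-t)@R; W[d<=0]=np.nan; return W
def atz(n,u,v,z):
    c,R,t=cal(n); r=R.T@np.array([(u-c["cx"])/c["fx"],(v-c["cy"])/c["fy"],1]); o=-R.T@t
    return o+r*(z-o[2])/r[2]
def proj(n,p):
    c,R,t=cal(n); q=R@np.asarray(p,float)+t; return c["fx"]*q[0]/q[2]+c["cx"],c["fy"]*q[1]/q[2]+c["cy"]
E
python3 - <<'E'
from h import *
for n in("scene","top"):
    im,d=camera(n); cv2.imwrite(f"pics/{n}0.png",cv2.resize(im,(800,600),interpolation=cv2.INTER_CUBIC)); np.savez(f"pics/{n}0.npz",im=im,d=d)
    c,R,t=cal(n); print(n,c["fx"],-R.T@t)
s=env.get_state();print(s["tcp_pos"],s["orientation"],s["opening"],s["time"])
E
```

```text
scene 403.9219244207944 [ 1.29149354 -0.64430656  0.86477488]
top 468.5660224400664 [ 0.43728341 -0.01273996  1.74668989]
[0.14903768 0.6579262  0.30300032] [-4.09291011e-05  1.11138024e-01  9.93804633e-01 -8.30647299e-04] 0.08563498135626425 0.1
```

View pics/scene0.png

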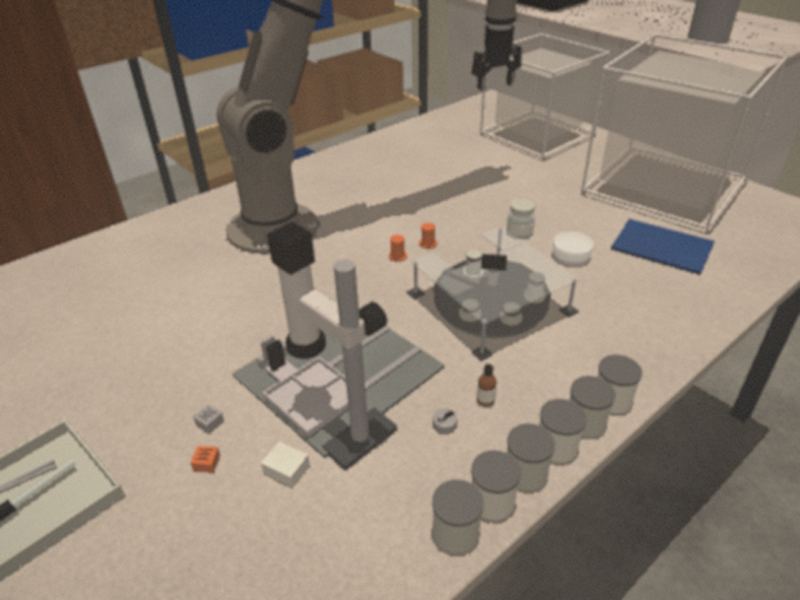

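View pics/top0.png

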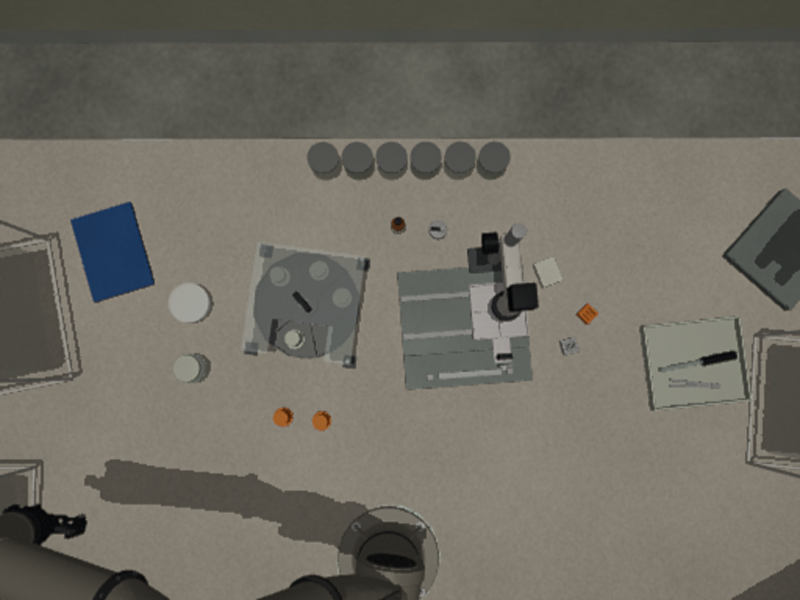

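Scene and top views: carousel with pots at top (280,276), (318,270), (342,297), (294,338), knob (302,302). The grip and tab are at (503,358), the steel block at (569,346). Look-alikes are the orange block (587,314) and orange pots (283,417) and (321,420). Close crop next, with heights.

```bash
python3 - <<'E'
from h import *
T=np.load("pics/top0.npz"); S=np.load("pics/scene0.npz")
a=cv2.resize(T["im"][150:250,150:240],(400,444),interpolation=cv2.INTER_CUBIC)
b=cv2.resize(T["im"][160:260,250:390],(400,286),interpolation=cv2.INTER_CUBIC)
c=cv2.resize(S["im"][120:240,250:380],(400,369),interpolation=cv2.INTER_CUBIC)
o=np.zeros((600,800,3),np.uint8); a=cv2.resize(a,(0,0),fx=.68,fy=.68); o[:a.shape[0],:a.shape[1]]=a; o[310:310+286,:400]=b; o[:369,400:]=c
g=cv2.resize(S["im"][200:300,120:240],(276,230),interpolation=cv2.INTER_CUBIC); o[370:600,400:676]=g
cv2.imwrite("pics/c1.png",o)
for n,pts in(("top",[(280,276),(318,270),(342,297),(294,338),(302,302),(569,346),(587,314),(510,358),(500,300),(283,417),(430,377),(262,250),(365,264),(350,362),(252,348),(545,272),(438,230),(398,224),(190,302),(190,368)]),("scene",[(475,262),(470,308),(511,312),(536,285),(494,262)])):
    D=T if n=="top" else S; W=cloud(n,D["d"])
    for u,v in pts:
        uu,vv=int(u*.64),int(v*.64); w=W[vv-1:vv+2,uu-1:uu+2].reshape(-1,3); print(n,u,v,np.round(np.nanmedian(w,0),3),np.round(np.nanmax(w[:,2]),3))
E
```

```text
top 280 276 [0.648 0.243 0.087] 0.091
top 318 270 [0.662 0.157 0.089] 0.093
top 342 297 [0.598 0.104 0.086] 0.093
top 294 338 [0.506 0.212 0.077] 0.087
top 302 302 [0.584 0.188 0.127] 0.131
top 569 346 [ 0.488 -0.428  0.025] 0.031
top 587 314 [ 0.564 -0.471  0.027] 0.035
top 510 358 [ 0.458 -0.283  0.07 ] 0.083
top 500 300 [ 0.578 -0.239  0.216] 0.25
top 283 417 [0.328 0.238 0.053] 0.058
top 430 377 [ 0.416 -0.101  0.029] 0.033
top 262 250 [0.705 0.286 0.09 ] 0.095
top 365 264 [0.684 0.053 0.009] 0.092
top 350 362 [0.453 0.085 0.027] 0.088
top 252 348 [0.484 0.304 0.089] 0.093
top 545 272 [ 0.661 -0.372  0.028] 0.037
top 438 230 [ 0.765 -0.123  0.017] 0.024
top 398 224 [ 0.768 -0.025  0.079] 0.089
top 190 302 [0.592 0.462 0.038] 0.052
top 190 368 [0.439 0.447 0.079] 0.092
scene 475 262 [0.543 0.186 0.087] 0.091
scene 470 308 [0.646 0.062 0.089] 0.093
scene 511 312 [0.702 0.123 0.086] 0.09
scene 536 285 [0.686 0.214 0.09 ] 0.092
scene 494 262 [0.593 0.186 0.114] 0.119
```

View pics/c1.png

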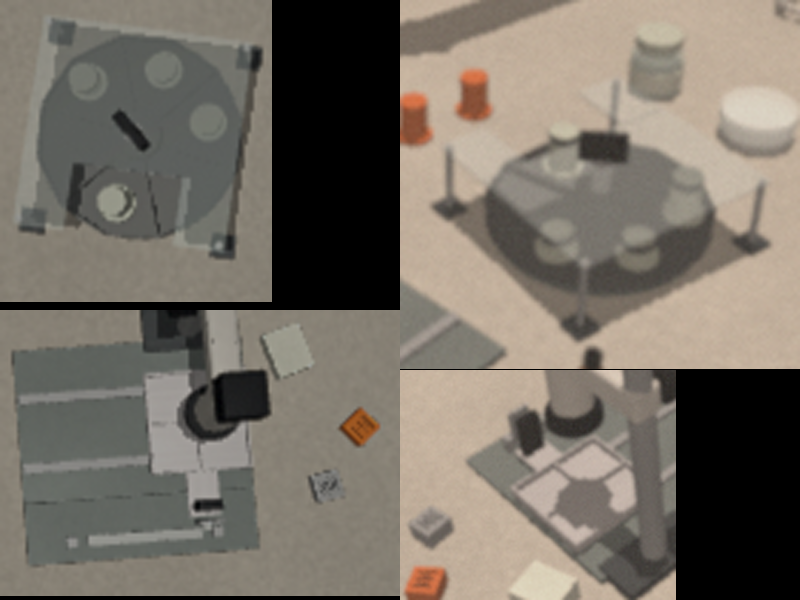

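```bash
python3 - <<'E'
from h import *
T=np.load("pics/top0.npz"); S=np.load("pics/scene0.npz")
W=cloud("top",T["d"]); V=cloud("scene",S["d"])
def sel(P,lo,hi): 
    with np.errstate(invalid='ignore'): return np.all((P>lo)&(P<hi),-1)
def rep(nm,pts):
    q=pts[:,:2].astype(np.float32)
    if len(q)<3: print(nm,len(q));return
    r=cv2.minAreaRect(q); print(nm,len(q),"mean",np.round(pts.mean(0),4),"rect",np.round(r[0],4),np.round(r[1],4),round(r[2],1))
for n,P in(("top",W),("scene",V)):
    print(n)
    rep("grip",P[sel(P,[.42,-.33,.055],[.52,-.22,.09])])
    rep("knob",P[sel(P,[.53,.13,.105],[.64,.24,.14])])
    rep("cover",P[sel(P,[.43,.02,.081],[.75,.36,.095])])
    rep("bar",P[sel(P,[.39,-.24,.018],[.44,-.02,.04])])
    rep("block",P[sel(P,[.44,-.48,.012],[.53,-.38,.04])])
    rep("winpot",P[sel(P,[.45,.16,.065],[.54,.26,.081])])
im=T["im"]; b,g,r=[im[...,i].astype(int) for i in range(3)]
# knob by darkness in top
m=np.zeros(b.shape,np.uint8); m[180:206,182:204]=(im[180:206,182:204].max(-1)<60)
v,u=np.nonzero(m); pts=np.array([atz("top",x,y,.124) for x,y in zip(u,v)]); rep("knobpix",pts)
# grey levels for tray/bar
gr=im.mean(-1)
print(gr[195:252:3,262:345:4].astype(int))
E
```

```text
top
grip 51 mean [ 0.4559 -0.2712  0.0747] rect [ 0.4539 -0.271 ] [0.0303 0.0291] 6.6
knob 65 mean [0.5847 0.1889 0.1233] rect [0.5852 0.1896] [0.0526 0.0135] 40.5
cover 3739 mean [0.601 0.188 0.088] rect [0.5858 0.1904] [0.2511 0.2506] 82.1
bar 136 mean [ 0.4211 -0.171   0.0282] rect [ 0.4125 -0.148 ] [0.1824 0.0435] 87.1
block 102 mean [ 0.4875 -0.4294  0.0242] rect [ 0.4872 -0.4298] [0.0362 0.0352] 16.3
winpot 73 mean [0.5044 0.2164 0.0751] rect [0.5042 0.2165] [0.0327 0.0324] 5.7
scene
grip 139 mean [ 0.4634 -0.2728  0.07  ] rect [ 0.4606 -0.2713] [0.0322 0.0309] 6.4
knob 119 mean [0.5929 0.1876 0.118 ] rect [0.5915 0.1891] [0.0517 0.0196] 41.7
cover 2900 mean [0.615  0.1794 0.0892] rect [0.5907 0.191 ] [0.2572 0.2533] 82.1
bar 11 mean [ 0.4334 -0.2338  0.0261] rect [ 0.4296 -0.2322] [0.0048 0.0185] 65.4
block 190 mean [ 0.4967 -0.4306  0.0229] rect [ 0.493  -0.4294] [0.0413 0.037 ] 14.6
winpot 67 mean [0.5123 0.2149 0.0758] rect [0.5096 0.2175] [0.0348 0.0374] 73.1
knobpix 63 mean [0.5852 0.1886 0.124 ] rect [0.5851 0.1882] [0.0523 0.0141] 41.7
[[ 96  95  94  94  96  96  97  96 
[... 957 characters left out ...]
7  98  98  97  99  97  98  97  99  97  98  96  23  31  30  95
   95  94 130]
 [ 99  98  98  97  97  97  98  98  98  98  98  98  96  98 152 133 124  96
   95  96 133]
 [ 99  98  96  99  98  98  98 100 100 100  98  98  97  96  64 136 117  94
   95  94 130]
 [102  99  99  99  98  97  98  99 108  94 110 127 140 140 141 100 132  95
   96  95 125]
 [102  99  99 138  98 147 145 145 143 142 139 121 119 109 101  96  95  95
   96  97 126]
 [102  99  99 109  98 100  98  98  97  98  99  99  96  98  98  97  93 102
  109 104 126]
 [102 101 100  99  98  98  98 104 104 104  98 122 123 123 124 127 127 127
  127 125 124]
 [ 96 126 124 125 125 127 129 125 125 126 124 123 126 124 123 127 127 127
  129 130 129]]
```

```bash
cat >> h.py <<'E'
from scipy.spatial.transform import Rotation as Ro
def down(a):
    "tool down, closing line (tool y) at world angle a"
    y=np.array([np.cos(a),np.sin(a),0]); z=np.array([0,0,-1.]); q=Ro.from_matrix(np.c_[np.cross(y,z),y,z]).as_quat()
    return [q[3],q[0],q[1],q[2]]
def best(a): 
    "of a, a+pi the one nearest present tool y"
    q=env.get_state()["orientation"]; y=Ro.from_quat([q[1],q[2],q[3],q[0]]).as_matrix()[:,1]
    return a if np.cos(a)*y[0]+np.sin(a)*y[1]>=0 else a+np.pi
def st(m=""):
    s=env.get_state(); print(m,"t%.1f"%s["time"],np.round(s["tcp_pos"],4),"F",np.round(s["force"],1),"op %.4f"%s["opening"],"j7 %.2f"%s["qpos"][6]); return s
E
python3 - <<'E'
from h import *
T=np.load("pics/top0.npz"); S=np.load("pics/scene0.npz")
g=T["im"].mean(-1)
v,u=np.nonzero((g[234:246,276:324]>115)); p=np.array([atz("top",a+276,b+234,.028)[:2] for a,b in zip(u,v)],np.float32)
f=cv2.fitLine(p,cv2.DIST_HUBER,0,.01,.01).ravel(); print("bar",f,np.degrees(np.arctan2(-f[0],f[1])),p.min(0),p.max(0))
for n,D in(("top",T),("scene",S)):
    W=cloud(n,D["d"]).reshape(-1,3)
    with np.errstate(invalid='ignore'):
        for lo,hi in((.125,.16),(.16,.22),(.22,.3),(.3,.45)):
            k=W[(abs(W[:,0]-.58)<.15)&(abs(W[:,1]+.25)<.12)&(W[:,2]>lo)&(W[:,2]<hi)]
            if len(k): print(n,lo,len(k),k.min(0).round(3),k.max(0).round(3))
        for nm,(r,c) in {"tray":(slice(176,222),slice(300,340))}.items():
            Wt=cloud(n,D["d"])
    if n=="top":
        m=np.zeros(g.shape,np.uint8); m[178:222,298:344]=g[178:222,298:344]>145
        v,u=np.nonzero(m); p=np.array([atz("top",a,b,.028)[:2] for a,b in zip(u,v)],np.float32); print("tray",p.min(0),p.max(0),cv2.minAreaRect(p))
for P in[(.457,-.2715),(.45,-.11)]:
    for a in(0.07,np.pi+.07):
        print(P,a,kin.inverse_kinematics([*P,.115],down(a)))
E
```

```text
bar [ 0.07075135 -0.997494    0.4226595  -0.18837117] -175.94286 [ 0.4005983  -0.27672583] [ 0.4406678  -0.10458138]
top 0.125 80 [ 0.539 -0.294  0.128] [ 0.691 -0.229  0.16 ]
top 0.16 80 [ 0.542 -0.278  0.16 ] [ 0.704 -0.231  0.219]
top 0.22 564 [ 0.547 -0.278  0.221] [ 0.715 -0.197  0.299]
top 0.3 475 [ 0.546 -0.289  0.3  ] [ 0.71  -0.237  0.376]
tray [ 0.48815116 -0.32968655] [ 0.64681584 -0.19799207] ((0.5635238885879517, -0.26139068603515625), (0.15626277029514313, 0.12835028767585754), 9.165486335754395)
scene 0.125 349 [ 0.55  -0.297  0.125] [ 0.718 -0.228  0.16 ]
scene 0.16 523 [ 0.563 -0.296  0.16 ] [ 0.719 -0.235  0.22 ]
scene 0.22 1586 [ 0.564 -0.288  0.22 ] [ 0.722 -0.198  0.3  ]
scene 0.3 1296 [ 0.551 -0.29   0.3  ] [ 0.718 -0.236  0.374]
(0.457, -0.2715) 0.07 [-0.20829464  0.6865956   0.84496216  2.07926288 -0.78900282  0.73167312
  1.22169415]
(0.457, -0.2715) 3.211592653589793 [-0.40904817  1.0112187   1.25992102  2.08876432 -1.17954248  1.06093782
 -1.58505426]
(0.45, -0.11) 0.07 [-0.37607259  0.50157414  0.59758125  2.22523506 -0.53765283  0.55652664
  0.70061097]
(0.45, -0.11) 3.211592653589793 [-0.76894335  0.92833445  1.26240948  2.24372539 -1.17686255  0.97220386
 -1.82315293]
```

```bash
python3 - <<'E'
from h import *
a=.071
env.reach([.45,.12,.30],down(best(a))); st("wp")
env.movel([.452,-.12,.25],.25)
env.grip(.06,40)
env.movel([.457,-.2715,.22],.2); 
env.movel([.457,-.2715,.115],.12,stop_force=15); st("down")
env.grip(.0,40); st("pinched")
im,d=camera("scene"); cv2.imwrite("pics/s1.png",cv2.resize(im[120:300,80:340],(780,540),interpolation=cv2.INTER_CUBIC))
E
```

```text
wp t2.3 [0.4501 0.1213 0.3   ] F [0.1 0.7 0.2] op 0.0849 j7 -0.21
down t5.8 [ 0.4574 -0.2717  0.1156] F [-0.5  0.2 -0.5] op 0.0600 j7 0.96
pinched t6.2 [ 0.4603 -0.2713  0.1162] F [7.4 0.2 0.6] op 0.0232 j7 0.96
```

View pics/s1.png

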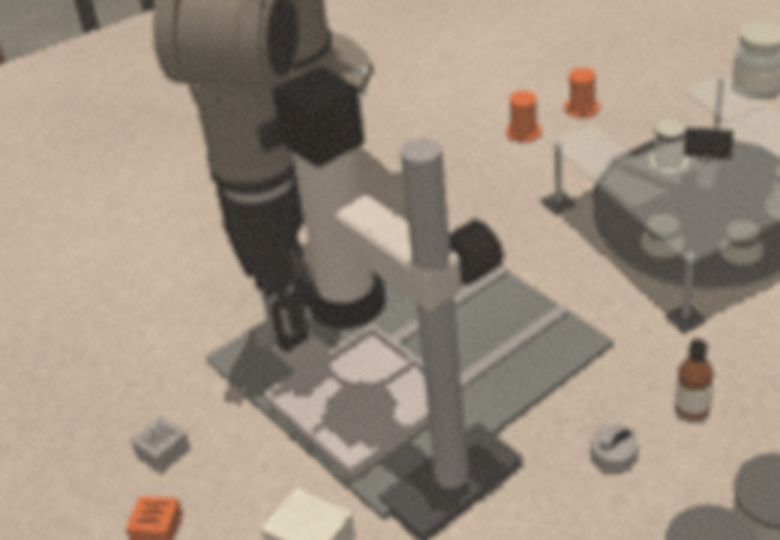

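The gripper (crop 285,320) has pinched the grip at an opening of 23 mm. Sliding out.

```bash
python3 - <<'E'
from h import *
a=.071; p=np.array(env.get_state()["tcp_pos"]); e=np.array([-np.sin(a),np.cos(a),0])
s=p+0.166*e; s[2]=.115
print(env.movel(list(s),.1,stop_force=25)); q=st("out")["tcp_pos"]; print("slid",(np.array(q)-p)@e)
env.dwell(.3); st()
env.grip(.06); env.dwell(.3); st("released")
c=np.array(env.get_state()["tcp_pos"]); env.movel([c[0],c[1],.25],.2)
env.reach([.45,.12,.30],down(best(a)))
im,d=camera("top"); np.savez("pics/top1.npz",im=im,d=d); cv2.imwrite("pics/t1.png",cv2.resize(im[150:260,150:390],(800,367),interpolation=cv2.INTER_CUBIC))
W=cloud("top",d)
def sel(lo,hi):
    with np.errstate(invalid='ignore'): return W[np.all((W>lo)&(W<hi),-1)]
for n,lo,hi in(("grip",[.42,-.17,.055],[.52,-.07,.09]),("block",[.44,-.48,.012],[.53,-.36,.04])):
    k=sel(lo,hi); print(n,len(k),k.mean(0),cv2.minAreaRect(k[:,:2].astype(np.float32)))
g=im.mean(-1); m=np.zeros(g.shape,np.uint8); m[170:225,255:310]=g[170:225,255:310]>142
v,u=np.nonzero(m); p=np.array([atz("top",x,y,.022)[:2] for x,y in zip(u,v)],np.float32); print("tray",len(p),cv2.minAreaRect(p))
E
```

```text
False
out t8.0 [ 0.4489 -0.1111  0.1161] F [ -0.4 -17.6   2.2] op 0.0233 j7 0.68
slid 0.16056898135684103
 t8.3 [ 0.4489 -0.1111  0.1161] F [ -0.5 -18.1   2.5] op 0.0230 j7 0.68
released t9.1 [ 0.4485 -0.1056  0.115 ] F [ 0.1  0.2 -0.3] op 0.0597 j7 0.68
grip 40 [ 0.44557977 -0.1111928   0.07637311] ((0.44276881217956543, -0.1125817745923996), (0.0282435342669487, 0.024894127622246742), 89.85127258300781)
block 105 [ 0.48643044 -0.42952884  0.02398253] ((0.4689021706581116, -0.43769365549087524), (0.07691385596990585, 0.04192982241511345), 20.41415023803711)
tray 1189 ((0.5510343909263611, -0.1049666628241539), (0.14922308921813965, 0.1293921172618866), 3.6919565200805664)
```

View pics/t1.png

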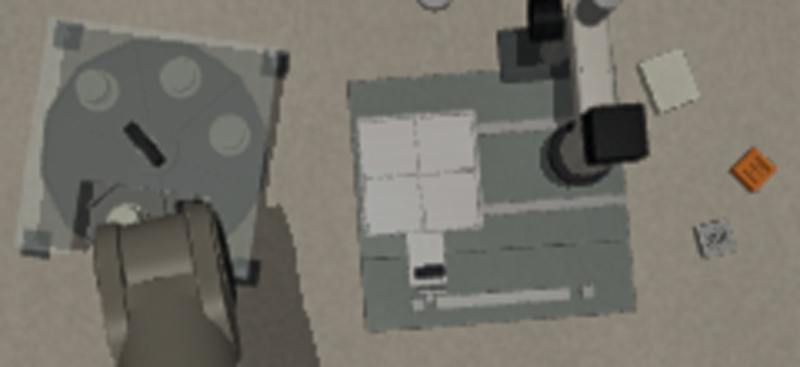

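```bash
cat >> h.py <<'E'
YAW=.071; ex=np.array([np.cos(YAW),np.sin(YAW)]); ey=np.array([-np.sin(YAW),np.cos(YAW)])
TRAY=(atz("top",276.3,202.2,.03)[:2]+[.0025,0])
AX=np.array([.588,.1895]); CY=-.138
def bay(i,j): return TRAY+.032*i*ex+.032*j*ey
def pick_pot(p):
    A=down(best(np.pi/2+CY))
    env.grip(.055,40)
    env.reach([p[0],p[1],.22],A); st("above")
    print("hit",env.movel([p[0],p[1],.114],.12,stop_force=12)); st()
    env.grip(0,40); st("gripped")
    env.movel([p[0],p[1],.27],.12); return st("lifted")
def place_pot(b):
    A=down(best(np.pi/2+YAW))
    env.reach([b[0],b[1],.25],A); st("over bay")
    env.movel([b[0],b[1],.119],.12)
    print("touch",env.movel([b[0],b[1],.106],.03,stop_force=5)); st()
    env.grip(.055); c=env.get_state()["tcp_pos"]; env.movel([c[0],c[1],.25],.15); st("done")
E
python3 - <<'E'
from h import *
print(TRAY, bay(1,1))
pick_pot((.5075,.217))
im,d=camera("scene"); cv2.imwrite("pics/s2.png",cv2.resize(im[90:290,120:400],(784,560),interpolation=cv2.INTER_CUBIC))
E
```

```text
[ 0.56005281 -0.10655335] [ 0.5897021  -0.07236388]
above t12.3 [0.5076 0.2165 0.2202] F [0.  0.3 0.5] op 0.0548 j7 1.16
hit True
 t13.2 [0.5066 0.2167 0.1132] F [-2.1 -1.4  8.1] op 0.0551 j7 1.25
gripped t13.5 [0.5064 0.2167 0.1127] F [-0.7 -0.3  6.1] op 0.0334 j7 1.25
lifted t15.0 [0.5071 0.2169 0.2693] F [ 1.4 -0.5 -0.4] op 0.0332 j7 1.12
```

View pics/s2.png

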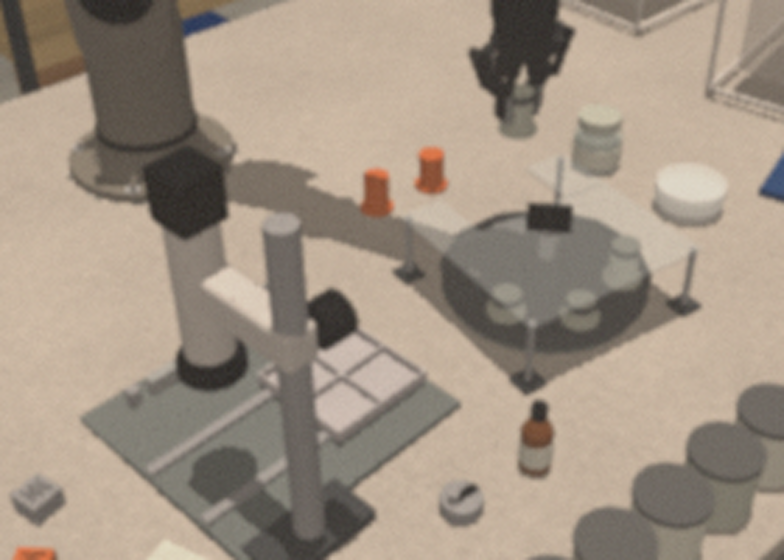

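The pot is held at crop (520,110); the carousel has the second tall pot at (622,262) and squats at (505,303) and (580,312). Placing it now.

```bash
sed -i 's/,.106\],.03/,.104],.03/; s/env.grip(.055,40)/env.grip(.048,40)/; s/p\[1\],.114\]/p[1],.116]/' h.py; python3 - <<'E'
from h import *
place_pot(bay(1,1))
env.reach([.45,.0,.30],down(best(np.pi/2)))
im,d=camera("top"); np.savez("pics/top2.npz",im=im,d=d)
W=cloud("top",d)
with np.errstate(invalid='ignore'): k=W[np.all((W>[.5,-.16,.055])&(W<[.64,0,.085]),-1)]
print("pot",len(k),k.mean(0),"in tray",(k.mean(0)[:2]+[.0025,0]-TRAY)@np.c_[ex,ey])
# knob grasp & turn
ka=np.radians(41.); env.grip(.05,40)
a=best(ka+np.pi/2); 
for t in (ka+np.pi/2, ka-np.pi/2):
    print([None if (q:=kin.inverse_kinematics([*AX,.172],down(t+x))) is None else np.round(q[[0,2,4,6]],2) for x in np.radians([0,65,131])])
cv2.imwrite("pics/t2.png",cv2.resize(im[150:260,150:390],(800,367),interpolation=cv2.INTER_CUBIC))
E
```

```text
over bay t16.2 [ 0.5899 -0.0706  0.2498] F [ 0.4  0.2 -1.5] op 0.0329 j7 1.92
touch True
 t17.9 [ 0.5901 -0.0725  0.1078] F [-0.4 -0.   6. ] op 0.0331 j7 2.02
done t19.3 [ 0.5889 -0.0719  0.2491] F [-0.7  0.3 -0.4] op 0.0551 j7 1.92
pot 74 [ 0.58776256 -0.07281799  0.07008353] in tray [0.03252683 0.03150727]
[array([-0.77,  0.49, -0.36,  2.19]), array([ 0.02, -0.59,  0.42,  2.67]), array([-1.18,  1.26, -1.04, -1.24])]
[array([-1.02,  0.88, -0.69, -0.67]), array([-0.89,  0.68, -0.51,  0.31]), array([-0.81,  0.55, -0.4 ,  1.37])]
```

View pics/t2.png

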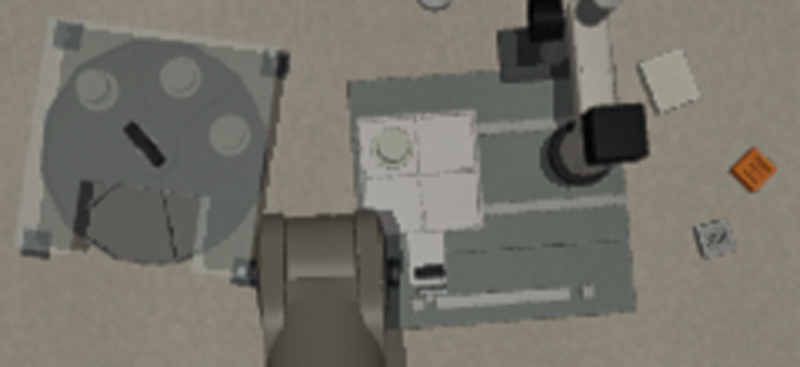

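The pot stands mid-bay (crop 392,147; tray frame 32.5, 31.5 mm). Now the knob.

```bash
python3 - <<'E'
from h import *
k=np.radians(41.)-np.pi/2; 
env.grip(.045,40); env.reach([*AX,.26],down(k)); st()
print(env.movel([*AX,.173],.1,stop_force=12)); st("down")
env.grip(0,40); st("closed")
for x in np.radians(np.linspace(0,131,10)[1:]):
    env.reach([*AX,.173],down(k+x)); st("%.0f"%np.degrees(x))
env.grip(.045); env.movel([*AX,.26],.12); 
env.reach([.45,.0,.30],down(best(np.pi/2)))
im,d=camera("top"); np.savez("pics/top3.npz",im=im,d=d)
W=cloud("top",d)
for n,lo,hi in(("pot2",[.45,.14,.062],[.55,.28,.081]),("knob",[.53,.13,.105],[.64,.24,.14])):
    with np.errstate(invalid='ignore'): q=W[np.all((W>lo)&(W<hi),-1)]
    print(n,len(q),q.mean(0),cv2.minAreaRect(q[:,:2].astype(np.float32)) if len(q)>3 else 0)
cv2.imwrite("pics/t3.png",cv2.resize(im[140:260,150:320],(780,550),interpolation=cv2.INTER_CUBIC))
E
```

```text
t22.5 [0.5879 0.1891 0.2601] F [0.4 0.  0.3] op 0.0449 j7 -0.79
False
down t23.5 [0.5885 0.1895 0.1736] F [-0.1  0.3  0.4] op 0.0452 j7 -0.72
closed t23.9 [0.5876 0.1904 0.1737] F [-4.1  1.8  5.5] op 0.0132 j7 -0.72
15 t24.2 [0.5879 0.1902 0.1737] F [-3.9  1.7  7.6] op 0.0130 j7 -0.52
29 t24.5 [0.5881 0.19   0.1737] F [-3.1  2.   8. ] op 0.0130 j7 -0.31
44 t24.8 [0.5884 0.19   0.1737] F [-0.9  2.7  7.7] op 0.0133 j7 -0.11
58 t25.2 [0.5887 0.19   0.1737] F [-1.1  2.8  8.6] op 0.0135 j7 0.10
73 t25.5 [0.589  0.19   0.1737] F [1.2 3.3 7.1] op 0.0133 j7 0.30
87 t25.8 [0.5892 0.1902 0.1737] F [1.9 4.6 6.9] op 0.0132 j7 0.51
102 t26.1 [0.5895 0.1904 0.1737] F [1.3 4.2 6.8] op 0.0133 j7 0.72
116 t26.4 [0.5896 0.1907 0.1737] F [3.8 5.8 5. ] op 0.0132 j7 0.93
131 t26.7 [0.5897 0.191  0.1737] F [3.3 4.8 5.7] op 0.0131 j7 1.14
pot2 75 [0.4956557  0.20861088 0.07531232] ((0.5163823962211609, 0.226546511054039), (0.09573808312416077, 0.07374607026576996), 84.25627899169922)
knob 67 [0.58411121 0.18902043 0.12249926] ((0.5843283534049988, 0.18961825966835022), (0.013429393991827965, 0.05056297406554222), 79.4384536743164)
```

View pics/t3.png

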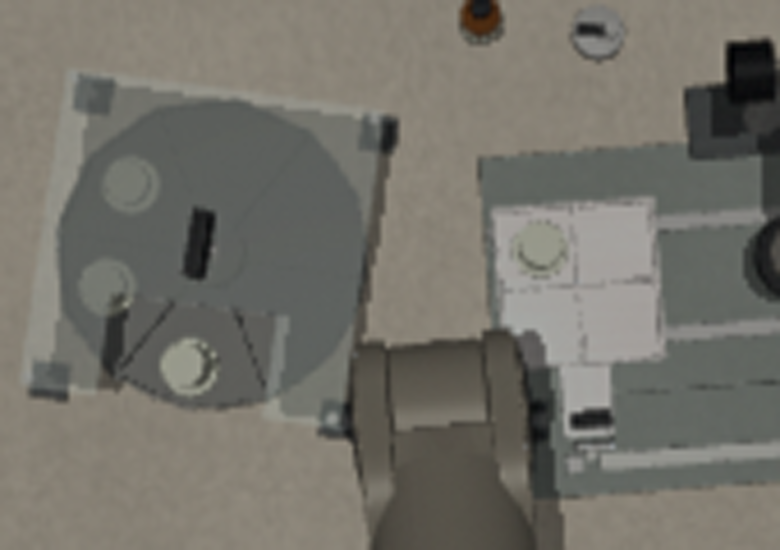

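The tall pot is now in the opening (crop 188,363), squats at (128,185) and (107,285). All other compartments are empty, so only two tall pots are present.

```bash
python3 - <<'E'
from h import *
d=np.load("pics/top3.npz")["d"]; W=cloud("top",d)
p0=atz("top",190.98,219.2,.076)
with np.errstate(invalid='ignore'): q=W[(np.hypot(W[...,0]-p0[0],W[...,1]-p0[1])<.022)&(W[...,2]>.066)&(W[...,2]<.082)]
p=(q[:,:2].max(0)+q[:,:2].min(0))/2+[.0025,0]; print(p0,len(q),q[:,:2].mean(0),p, np.hypot(*(p-AX)))
p=(p+q[:,:2].mean(0)+[.0025,0])/2
pick_pot(p); place_pot(bay(-1,1))
env.reach([.45,.1,.30],down(best(np.pi/2)))
for n in("top","scene"):
    im,d=camera(n); np.savez(f"pics/{n}4.npz",im=im,d=d); W=cloud(n,d)
    for m,lo,hi in(("pots",[.49,-.18,.055],[.64,-.02,.085]),("block",[.40,-.55,.015],[.58,-.34,.04])):
        with np.errstate(invalid='ignore'): k=W[np.all((W>lo)&(W<hi),-1)]
        if m=="pots":
            t=(k[:,:2]-TRAY+([.0025,0] if n=="top" else 0))@np.c_[ex,ey]
            for s in(t[:,0]>0,t[:,0]<=0): print(n,m,s.sum(),t[s].mean(0))
        else: print(n,m,len(k),k.mean(0),cv2.minAreaRect(k[:,:2].astype(np.float32)))
    cv2.imwrite(f"pics/{n}4.png",cv2.resize(im[140:270,150:390] if n=="top" else im[110:310,80:380],(780,422 if n=="top" else 520),interpolation=cv2.INTER_CUBIC))
E
```

```text
[0.49437413 0.20042457 0.076     ] 71 [0.49357294 0.20585696] [0.49590907 0.20528536] 0.09343402858551261
above t30.1 [0.4963 0.2041 0.2202] F [-0.2 -1.3 -0.2] op 0.0479 j7 1.00
hit False
 t31.1 [0.4965 0.2056 0.1167] F [-0.4  0.4  0.6] op 0.0483 j7 1.03
gripped t31.4 [0.4965 0.2059 0.117 ] F [-1.4  0.2  6.4] op 0.0332 j7 1.03
lifted t32.9 [0.4956 0.2054 0.2692] F [ 1.3 -0.2 -0.3] op 0.0332 j7 0.98
over bay t34.0 [ 0.5261 -0.0754  0.2498] F [0.  1.1 0.6] op 0.0330 j7 1.77
touch True
 t35.6 [ 0.5265 -0.077   0.1115] F [ 0.6 -0.9  1.1] op 0.0332 j7 1.84
done t37.0 [ 0.5253 -0.0767  0.2492] F [-0.   0.6 -0.2] op 0.0551 j7 1.77
top pots 74 [0.03293232 0.0310587 ]
top pots 69 [-0.03227244  0.03095933]
top block 195 [ 0.52279187 -0.45082629  0.02412972] ((0.5272722840309143, -0.4419747292995453), (0.07294070720672607, 0.12586453557014465), 66.79205322265625)
scene pots 112 [0.03942351 0.02755297]
scene pots 0 [nan nan]
scene block 325 [ 0.52918316 -0.45120461  0.02394355] ((0.5291364192962646, -0.4488758444786072), (0.04970709607005119, 0.1284848302602768), 62.01259994506836)<stdin>:15: RuntimeWarning: Mean of empty slice.
  ret = um.true_divide(
```

View pics/top4.png

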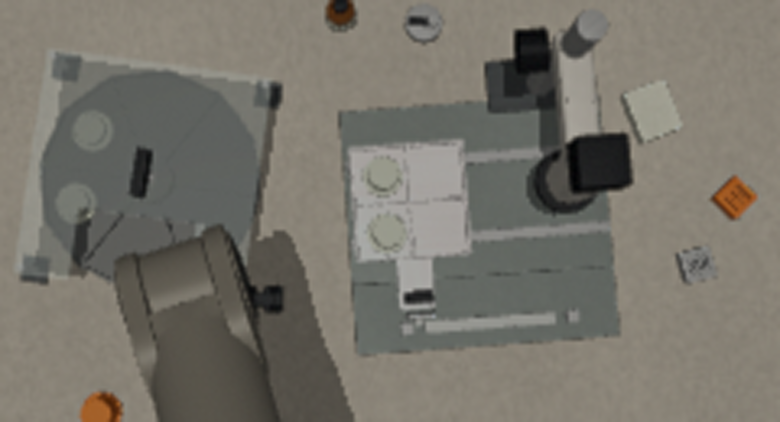

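View pics/scene4.png

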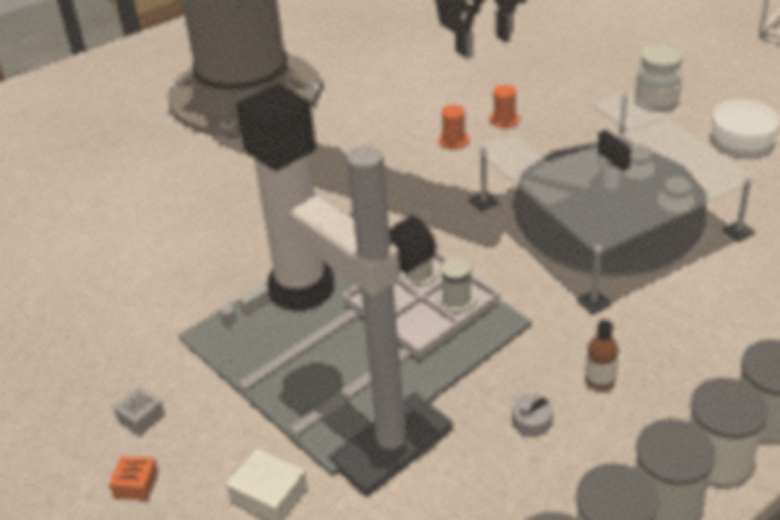

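Both pots stand in the left bays (top crop 382,175 and 387,231). The block is still at crop (697,264), about (0.490,-0.430). Fetching it.

```bash
python3 - <<'E'
from h import *
def meas(n,off):
    im,d=camera(n); W=cloud(n,d)
    with np.errstate(invalid='ignore'): k=W[(np.hypot(W[...,0]-.489,W[...,1]+.430)<.034)&(W[...,2]>.017)&(W[...,2]<.033)]
    r=cv2.minAreaRect(k[:,:2].astype(np.float32)); print(n,len(k),k.mean(0),r); return (k[:,:2].mean(0)+np.array(r[0]))/2+off, r[2]
p,ang=meas("top",[.0025,0]); meas("scene",0); ang=(ang+45)%90-45; a=np.radians(ang); print(p,ang)
A0=down(best(YAW)); env.reach([.44,-.02,.28],A0)
env.movel([.44,-.15,.26],.25); env.movel([.44,-.40,.25],.25); env.grip(.06,60)
A=down(best(a)); env.reach([*p,.2],A); st("above")
print(env.movel([*p,.086],.1,stop_force=12)); st()
env.grip(0,60); st("gripped"); 
c=env.get_state()["tcp_pos"]; env.movel([c[0],c[1],.24],.12); st("lifted")
env.movel([.44,-.40,.25],.2,rot=A0); env.movel([.44,-.13,.26],.2); st("mid")
im,d=camera("scene"); cv2.imwrite("pics/s5.png",cv2.resize(im[110:310,80:380],(780,520),interpolation=cv2.INTER_CUBIC))
E
```

```text
top 98 [ 0.48721673 -0.42930214  0.02425042] ((0.48712438344955444, -0.42944014072418213), (0.035853832960128784, 0.037491392344236374), 13.94377326965332)
scene 168 [ 0.49596529 -0.43057424  0.02421848] ((0.49342265725135803, -0.42923638224601746), (0.03910979628562927, 0.03790257126092911), 16.881717681884766)
[ 0.48967055 -0.42937114] 13.94377326965332
above t41.6 [ 0.4896 -0.429   0.199 ] F [-0.8  0.2 -1.2] op 0.0600 j7 1.16
False
 t42.9 [ 0.4901 -0.4297  0.0867] F [ 0.6 -0.7  0.1] op 0.0602 j7 1.22
gripped t43.2 [ 0.49   -0.4298  0.087 ] F [-0.3  0.5  5.7] op 0.0339 j7 1.22
lifted t44.6 [ 0.4897 -0.4294  0.2391] F [-0.7  0.2 -1.8] op 0.0344 j7 1.14
mid t46.6 [ 0.4399 -0.1308  0.26  ] F [-0.   0.5 -2. ] op 0.0340 j7 0.36
```

View pics/s5.png

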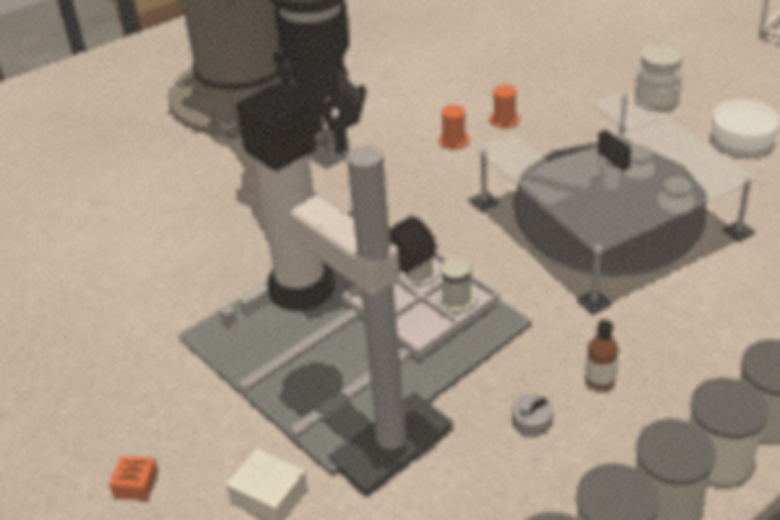

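The block is in the fingers (crop 330,145) and its bench spot is empty. Placing it in the near right bay.

```bash
python3 - <<'E'
from h import *
b=bay(-1,-1); A=down(best(YAW)); print(b)
env.movel([*b,.24],.15,rot=A); env.movel([*b,.118],.12)
print("touch",env.movel([*b,.103],.03,stop_force=5)); st()
env.grip(.05); st("open"); c=env.get_state()["tcp_pos"]; env.movel([c[0],c[1],.25],.12)
env.movel([.45,.0,.28],.2); env.reach([.45,.12,.30],down(best(YAW)))
im,d=camera("top"); W=cloud("top",d)
for nm,i,j,z in(("p1",1,1,.06),("p2",-1,1,.06),("blk",-1,-1,.034)):
    q=bay(i,j)-[.0025,0]
    with np.errstate(invalid='ignore'): k=W[(np.hypot(W[...,0]-q[0],W[...,1]-q[1])<.03)&(W[...,2]>z)&(W[...,2]<.09)]
    print(nm,len(k),"tray",(k[:,:2].mean(0)+[.0025,0]-TRAY)@np.c_[ex,ey],"z",np.median(k[:,2]), cv2.minAreaRect(k[:,:2].astype(np.float32))[1:])
a=cv2.resize(im[160:250,240:350],(440,360),interpolation=cv2.INTER_CUBIC)
im,d=camera("scene"); b2=cv2.resize(im[190:260,190:290],(360,252),interpolation=cv2.INTER_CUBIC)
o=np.zeros((360,800,3),np.uint8); o[:,:440]=a; o[:252,440:]=b2; cv2.imwrite("pics/c6.png",o)
E
```

```text
[ 0.53040353 -0.14074282]
touch True
 t49.0 [ 0.5306 -0.141   0.1059] F [-0.8  0.2  8.1] op 0.0342 j7 0.57
open t49.3 [ 0.5299 -0.1404  0.1051] F [0.3 0.3 1. ] op 0.0497 j7 0.57
p1 74 tray [0.03265925 0.03063197] z 0.07196630644042046 ((0.03253199905157089, 0.02940598875284195), 88.27387237548828)
p2 70 tray [-0.03187058  0.03060741] z 0.0708614612915876 ((0.02895336225628853, 0.028841650113463402), 0.33543646335601807)
blk 98 tray [-0.03353018 -0.03266594] z 0.04229672176670114 ((0.03660893812775612, 0.04382489249110222), 89.75524139404297)
```

View pics/c6.png

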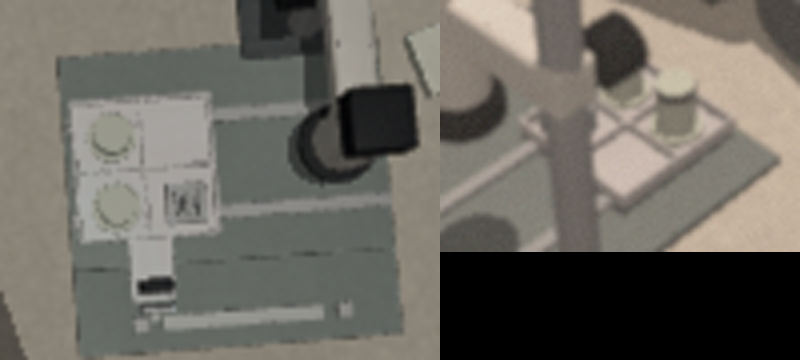

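All three stand upright in their bays (crop 112,133; 117,205; 187,203), tops at 72, 71 and 42 mm. Sliding home.

```bash
python3 - <<'E'
from h import *
e=np.array([*ey,0]); g=np.array([.4475,-.1115])
env.grip(.055,40); env.reach([*g,.22],down(best(YAW)))
env.movel([*g,.115],.12,stop_force=15); st("down")
env.grip(0,40); p=np.array(st("pinched")["tcp_pos"])
s=p-.167*e; s[2]=.115
print(env.movel(list(s),.06,stop_force=25)); q=st("home")["tcp_pos"]; print("slid",(np.array(q)-p)@e)
env.dwell(.4); env.grip(.055); env.dwell(.3); st("released")
c=env.get_state()["tcp_pos"]; env.movel([c[0],c[1],.25],.15); env.movel([.44,.0,.28],.25); env.reach([.45,.15,.30],down(best(YAW)))
im,d=camera("top"); W=cloud("top",d)
for n,lo,hi in(("grip",[.42,-.33,.055],[.49,-.22,.09]),("pot z",[.5,-.33,.055],[.545,-.2,.085])):
    with np.errstate(invalid='ignore'): k=W[np.all((W>lo)&(W<hi),-1)]
    print(n,len(k),k.mean(0),cv2.minAreaRect(k[:,:2].astype(np.float32)))
a=cv2.resize(im[160:250,260:370],(440,360),interpolation=cv2.INTER_CUBIC)
im,d=camera("scene"); b2=cv2.resize(im[200:290,130:250],(360,270),interpolation=cv2.INTER_CUBIC)
o=np.zeros((360,800,3),np.uint8); o[:,:440]=a; o[:270,440:]=b2; cv2.imwrite("pics/c7.png",o)
E
```

```text
down t54.5 [ 0.448  -0.1115  0.1155] F [-0.1 -0.2 -0.2] op 0.0554 j7 0.56
pinched t54.9 [ 0.4489 -0.1115  0.1158] F [3.9 0.1 4.8] op 0.0236 j7 0.57
True
home t57.4 [ 0.4607 -0.2709  0.1159] F [-0.4  1.6  6. ] op 0.0231 j7 0.85
slid -0.15982379709017108
released t58.5 [ 0.4609 -0.271   0.1155] F [-0.1 -0.4  1. ] op 0.0552 j7 0.85
grip 50 [ 0.45618104 -0.27155775  0.07467753] ((0.4546531140804291, -0.2716480493545532), (0.028513705357909203, 0.03141564875841141), 0.4136185348033905)
pot z 67 [ 0.53279568 -0.23697765  0.07053213] ((0.5318148136138916, -0.23730120062828064), (0.033140867948532104, 0.025458121672272682), 89.05364227294922)
```

View pics/c7.png

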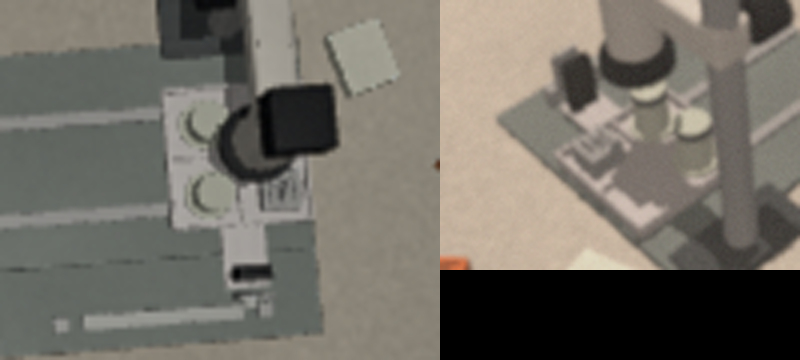

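Everything is aboard and the grip is back at (0.456,-0.272). I'll compare the grip's pixels with the starting picture to confirm that the tab has sprung out.

```bash
python3 - <<'E'
from h import *
a=np.load("pics/top0.npz")["im"]; ims=[camera("top")[0] for _ in range(3)]; b=np.mean(ims,0)
r=(slice(224,240),slice(312,332)); print((b.mean(-1)-a.mean(-1))[r].astype(int)); print(a.mean(-1)[r].astype(int)[:, 4:16])
E
```

```text
[[ 2  2  3  3  4  4  3  4  3  3  3  3  3  3  3  2  3  3  3  2]
 [ 3  3  3  2  3  3  3  3  3  3  3  3  3  3  3  2  2  2  2  2]
 [ 3  1  3  2  4  4  3  3  1  2  2  2  2  2  1  2  3  3  2  2]
 [ 2  3  2  3  4  4  1  0  1  1  2  0  0  0  0  2  3  3  3  2]
 [ 3  2  3  3  3  3  1 -2  1  0  0  0  0  0  0  2  3  3  3  2]
 [ 2  2  2  2  3  3  1  2  2  1  1  2  2  2  2  1  1  2  2  3]
 [ 2  3  3  2  3  3  2  2  2  2  2  3  3  3  2  2  2  2  2  2]
 [ 3  2  2  3  3  4  4  3  3  3  4  3  3  3  3  3  2  3  2  3]
 [ 2  3  2  2  2  3  3  3  3  3  3  3  3  2  3  2  2  4  3  3]
 [ 2  2  3  2  2  3  1  2  2  3  2  2  2  2  3  2  3  2  2  2]
 [ 2  2  3  2  2  2  0  2  2  4  3  4  3  3  3  2  3  3  3  3]
 [ 3  3  2  2  3  2  3  2  2  4  3  3  1  4  2  3  2  3  2  3]
 [ 2  2  2  3  2  3  3  3  3  3  3  3  2  3  3  3  2  3  2  2]
 [ 3  3  3  3  3  3  3  3  3  2  3  2  3  3  3  3  3  2  3  2]
 [ 3  3  3  3  3  3  3  3  3  3  2  3  2  3  3  3  2  3  2  3]
 [ 3  3  3  3  3  3  3  3  3  2  3  2  3  3  2  3  3  3  3  2]]
[[156 157 157 156 158 158 157 156 156 157 142 101]
 [156 159 151 151 152 152 152 151 151 150 136  95]
 [157 153  99  78  79  68  67  67  67  61  56  52]
 [153 126  44  15  38  34  28  29  27  25  23  36]
 [136  96  23   6  34  33  31  32  32  30  30  34]
 [131 108  37  23  50  50  48  51  64  64  63  60]
 [119 153  97  88 107 107  99 103 126 125 125 112]
 [116 154 152 151 152 150 133 138 138 127 124 112]
 [111 118 113 101  98  98  95  98  97  96  99  99]
 [ 99  96  64  55  69  77  79  93  84  92 110 108]
 [ 97  95  64  65 108 132 136 141 110 109 117 107]
 [ 97  97  92  91  93 123 142 140  98 107  95 112]
 [109 110 123 124 120 122 136 134  99 129 128 128]
 [140 140 141 140 131 109 100  92  82 130 132 129]
 [142 142 142 141 138 101  95  93  84 127 128 126]
 [137 137 137 129 126 100  95  96  89 105 106 105]]
```

The grip and tab match the starting picture pixel for pixel, so the shuttle is home with the tab out.

```bash
python3 -c "
from h import *
st(); print(job.job_done())"
```

```text
t61.7 [0.4502 0.1486 0.2999] F [0.5 0.2 0.1] op 0.0551 j7 -0.32
the job is handed in; nothing more can be done
None
```

I handed the job in at about 62 s, with the shuttle home and everything aboard the tray; `job_done` gives no verdict.

- **What I did:** I slid the tray out about 0.16 m. I took one tall pot at the opening, turned the carousel about 131° by its knob, and took the second. I then added the steel block and slid the loaded tray home. Only two tall pots were there. The squats stayed in the carousel and I did not touch the orange look-alikes.
- **Last checks:** Before sliding home, each item was within 2 mm of its bay centre, with tops at 72, 71 and 42 mm (71, 71 and 43 mm expected). After sliding home, both pots and the block still looked upright. The grip and tab matched the starting picture pixel for pixel, so I took the tab as sprung out; I did not tug it to test the latch.
- **What disagreed:** The two cameras differed by about 5 mm in x, so I corrected the top camera by 2.5 mm from the pinch contact. The first descent into the carousel met light contact of about 8 N, which did no harm. The other bystanders were checked only by eye in the pictures.

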